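# Balance a counterweight bar and mark its balance point

## Task

The yellow counterweight bar is hung unevenly over the ridge of the balancing stand, one end down on the desk. Slide it along the ridge, in contact with the ridge and without pressing hard on it or letting it slam, until it balances level on the ridge by itself and leave it free like that for a moment; then gently set the red saddle rider over the bar, right above the ridge, to mark the balance point, and leave the bar balanced. Leave the refill bottle, the cartridge and the marker alone.

Things in the scene. Friction and masses are not known exactly. Their poses are not given: they have to be found in the camera images.
- stand: balancing stand fixed to the desk: white foot plate 70 x 84 x 10 mm, a steel fulcrum 80 mm high, and four upright brass guide pins (6 mm thick, tops 93 mm above the desk) at x = +-17.5, y = +-30 mm, which keep the bar square across the ridge with 2.5 mm play on each side. Origin: centre of the underside; z up, y along the bar
- ridge (a point): centre of the level flat top of the fulcrum, 80 mm above the desk, axes as the stand's. The flat is 50 mm long in x and only 10 mm wide in y: it holds the bar level when the bar's centre of mass is within about 4 mm of its centre line. It must never bear more than 25 N (the bar alone weighs 5 to 7 N)
- bar: sealed yellow bar with black ends, 24 (own x) x 320 (own y) x 16 mm (own z), about 0.6 kg (0.54 to 0.68). Origin: middle of the underside, z out of its top. A slug fixed out of sight inside puts its centre of mass up to 38 mm either way from mid-length, at mid-thickness, on the centre line: find it by feel
- rider: red plastic saddle, 37 (own x) x 22 (own y) x 48 mm high, 20 g, standing on the desk. Two legs along own y, 4 mm thick, 8 mm deep, 29 mm apart inside, straddle the bar with 2.5 mm play a side. A square grip 14 x 14 mm rises from 13 to 48 mm above the origin (centre of the underside). Seated on the level bar its origin is 88 mm above the desk
- refill_2: refill bottle, white with a blue cap, 43 mm across, 130 mm high, standing behind the work; bystander. Origin: centre of its underside
- cartridge_2: blue ink cartridge, 69 x 16 x 47 mm, bystander. Origin: centre of its underside
- marker_3: grey marker pen with a blue cap, 131 x 16 x 18 mm, lying, bystander. Origin: centre of its underside
- bar_end (a point): centre of the underside at the bar's +y end, 160 mm from its middle. This end is raised at the start: the bar is tilted 0.36 rad, lies between the pins on the ridge 65 mm from its middle on this side, and its other end is down on the desk. It must be slid lengthwise towards this end, 25 to 105 mm, to balance
Things that resemble listed ones, but are neither listed nor needed, are in the scene too. Of the things like the rider, leave any that is green, purple or turquoise; of the rest the smaller one is meant.

How it is judged:
On the way:
1. the bar lies level on the ridge, at rest and touched by nothing but the stand (angle between bar's own z axis and vertical below 0.04 rad and contact force between bar and the arm below 0.05 N and contact force between bar and the fingers below 0.05 N and contact force between bar and rider below 0.05 N and contact force between bar and stand above 2 N and linear speed of bar below 0.02 m/s), for 0.5 s.
At the end, for the whole second after the job is handed in: the bar lies at rest, level within 0.04 rad, balanced on the ridge; the rider sits down over the bar with its legs on both sides (seated within 3 mm), upright within 0.12 rad, its centre within 10 mm of the ridge's centre line along the bar (angle between bar's own z axis and vertical below 0.04 rad and contact force between bar and stand above 2 N and z of ridge in the frame of bar above -0.004 m and linear speed of each of bar, rider below 0.02 m/s and contact force between rider and bar above 0.05 N and angle between rider's own z axis and vertical below 0.12 rad and y of rider in the frame of ridge between -0.01 and 0.01 m and x of rider in the frame of bar between -0.005 and 0.005 m and z of rider in the frame of bar between 0.005 and 0.011 m); the robot touches nothing.
It fails at once if the bar is lifted more than 8 mm off the ridge or falls off it (z of ridge in the frame of bar below -0.008 m or y of ridge in the frame of bar above 0.15 m or y of ridge in the frame of bar below -0.15 m).
It fails at once if the bar is pressed or slammed on the stand with more than 25 N (contact force between bar and stand above 25 N).
It fails at once if a bystander is moved more than 20 mm (distance of any of refill_2, cartridge_2, marker_3 from where it was at the start of the episode above 0.02 m).
It also fails if it takes over 72 s, if anything falls off the work surface, if the arm or the gripper's body presses on something with over 40 N, if the wrist force passes 120 N, or if a joint passes its speed limit or range.

## Robot

A 6-joint arm with a two-finger parallel gripper is mounted at the origin on a cart in front of the work surface, level with it; the furniture and walls round the work are solid. World frame = base frame: x ahead of the robot, y to its left, z up, the work surface at z = 0. Lengths are in m, angles in rad, forces in N, time in s.
With the tool pointing down it reaches from about 0.275 to 0.975 m from the base axis. Payload 8.4 kg.
Tool frame: the origin (TCP) lies midway between the tips of the shut fingers; the grasp point (between the pads) lies env.hold_point_z behind it (env.hold_point_z is the distance from the TCP to the grasp point, in m); z points along the fingers, y is the line along which they close (so a half turn about z gives the same grasp; the last joint's range is limited). The gripper opens to 92 mm and grips with 3 to 60 N. Pads are 20 mm wide; open, the fingers measure 128 mm over their backs; the gripper's body (75 mm by 189 mm) begins 69 mm behind the grasp point.
Start: joints at [-1.217, 0.353, 1.633, -0, 1.155, -0.002], TCP at [0.218, -0.586, 0.215] pointing down, gripper open.
Joint ranges: [-2.63, 2.63], [-0.92, 2.1], [0.06, 2.66], [-1.3, 4.44], [0, 2.69], [-3.02, 3.02]. Speed limits (rad/s): [2.22, 2.22, 2.79, 3.14, 3.14, 3.14].

## Interface

Orientations are given as a 3x3 rotation matrix whose columns are the frame's x, y, z axes.
In Python, from cell import env, eyes, workorder gives the robot as it stands.
- The arm moves only by the tool apply_moves, never from a script. Its argument "moves" is a list of rows, each an object with "fingers": the closure, from 0 (fully open) to 1 (shut); "translation": the shift along the tool's x, y, z each as a share of 0.04 m, from -1 to 1, a list of three; "twist": the turn about the tool's z as a share of 180 degrees, from -1 to 1. A call has 1 to 8 rows; each row shifts and turns the commanded pose from where the row before left it, along the tool's axes as they then stand; what a row does not reach is not made up. A row lasts 1/8 s, in which the tool goes at most 62.5 mm and 10.7 degrees, less where a joint would pass 70% of its speed; a pose out of reach is approached as far as the arm can. A call with a number of a shift or a turn outside -1 to 1 is refused whole. A call with a gripper value outside its range is refused whole. The fingers move at their own pace and stop on an object; "newtons" is the grip in N (left out, the last holds). Time passes only in rows, so rows that do not move let the fingers close. It gives the time, the measured TCP pose, the force, the opening and the grip force at its end, in the units of the state.
- env.sense(): the state, without advancing time (a new reading comes with each control period).
- eyes.read_camera(name): name is "scene" or "top" or "wrist"; returns a dict with "pixels" (384x512x3 uint8, blue, green, red), "fx", "fy", "cx", "cy" (pixels), "origin" and "attitude" of the camera in the world. Camera axes: x right, y up, looking along -z (the intrinsics and any distortion apply to the point x, -y, -z); pixel columns grow to the right and rows downward; lengths in m; the calibration is good to about 2 mm. A picture is of the moment at which its call begins. There is no depth.
- workorder.hand_in(): hands the job in; it is judged then, once.
The state is a dict: "time": time; "joint_positions": joint angles; "qd": joint speeds; "tau": joint torques, N m; "tool_pos": TCP position; "ee_rot": TCP orientation; "force": force on the tool from outside, world axes, zero at the start; "torque": the same for the moment, N m; "gripper_width": finger opening in m; "grip_force": force on a finger pad.
Only numpy, scipy, OpenCV 4.12 (cv2) and the standard library are available. Lean on these libraries where they do the work, as an engineer would, in place of code of your own. Each camera call takes 0.05 s, during which the arm holds its last target. There are 200 camera calls.

## Working session

There is one attempt and no reset: what is moved stays moved. The work goes in short steps, Python scripts to look and compute and a tool call to move; the robot and the scene stay as the last step left them, time stands still between calls to the robot, and variables do not carry over. Pictures are saved under pics/ and viewed, at most 10 in all, crops included, and the job is handed in when it is done.

Besides the shell and the picture viewer there is one more tool, called after "Call:" as name([rows], argument=value, ...), one row to a line, values as JSON. apply_moves: Moves the arm, as the interface text tells. Its arguments: {"type":"object","properties":{"moves":{"type":"array"},"newtons":{"type":"number"}},"required":["moves"]}

```bash
mkdir -p pics; ls; python3 - <<'E'
from cell import env, eyes, workorder
import cv2,numpy as np
print(env.hold_point_z, {k:np.round(v,3).tolist() for k,v in env.sense().items()})
ims=[]
for n in("scene","top"):
    c=eyes.read_camera(n); cv2.imwrite(f"pics/{n}0.png",c["pixels"])
    print(n,{k:(np.round(v,4).tolist() if k!="pixels" else 0) for k,v in c.items()})
E
```

```text
pics
0.0187 {'time': 0.0, 'joint_positions': [-1.217, 0.354, 1.634, -0.0, 1.155, -0.002], 'qd': [-0.002, -0.001, 0.001, 0.0, -0.002, 0.0], 'tau': [0.001, -59.385, -33.421, 0.07, 0.024, -0.0], 'tool_pos': [0.218, -0.585, 0.214], 'ee_rot': [[0.937, 0.348, -0.0], [0.348, -0.937, 0.001], [0.0, -0.001, -1.0]], 'force': [0.19, 0.29, -0.493], 'torque': [0.023, -0.019, 0.036], 'grip_force': 0.0, 'gripper_width': 0.092}
scene {'pixels': 0, 'fx': 467.1309, 'fy': 467.1309, 'cx': 252.838, 'cy': 192.0779, 'origin': [0.0509, 0.9917, 0.6077], 'attitude': [[-0.8881, 0.2098, -0.409], [-0.4592, -0.3659, 0.8095], [0.0202, 0.9067, 0.4213]]}
top {'pixels': 0, 'fx': 412.4361, 'fy': 412.4361, 'cx': 253.7462, 'cy': 191.7632, 'origin': [0.4696, -0.0079, 1.131], 'attitude': [[-0.0074, 0.9973, -0.0726], [-1.0, -0.0075, -0.0018], [-0.0023, 0.0726, 0.9974]]}
```

View pics/scene0.png

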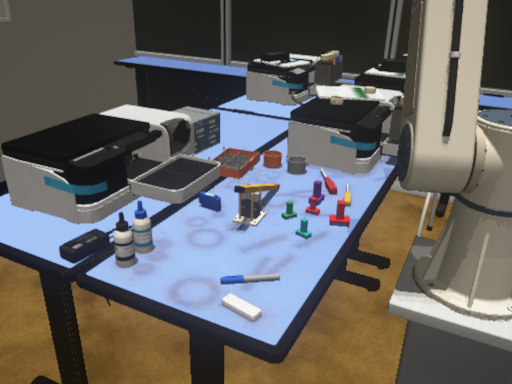

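View pics/top0.png

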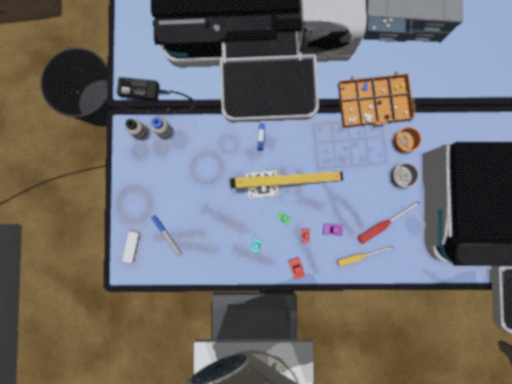

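The scene shows the bar on the stand with its near (left in top) end raised. Rider lookalikes in the top image:
- small red (305,235)
- larger red (297,267)
- green (284,217)
- turquoise (256,245)
- purple (332,229)

I choose the small red at (305,235), and will check it in a crop.

```bash
cat > h.py <<'E'
import numpy as np, cv2
from cell import env, eyes, workorder
def ray(c,u,v):
    d=np.array([(u-c["cx"])/c["fx"],-(v-c["cy"])/c["fy"],-1.]); return np.array(c["attitude"])@d
def at_z(c,u,v,z):
    o=np.array(c["origin"]); d=ray(c,u,v); return o+d*(z-o[2])/d[2]
def proj(c,p):
    q=np.array(c["attitude"]).T@(np.array(p)-c["origin"]); return np.array([c["cx"]+c["fx"]*q[0]/-q[2], c["cy"]-c["fy"]*q[1]/-q[2]])
def crop(c,x0,y0,x1,y1,name,s):
    cv2.imwrite("pics/"+name,cv2.resize(c["pixels"][y0:y1,x0:x1],None,fx=s,fy=s,interpolation=cv2.INTER_CUBIC))
E
python3 - <<'E'
from h import *
c=eyes.read_camera("top"); crop(c,220,160,350,285,"c1.png",5)
h=cv2.cvtColor(c["pixels"],cv2.COLOR_BGR2HSV)
def blobs(m,z,mn=15):
    n,l,s,ce=cv2.connectedComponentsWithStats(m.astype(np.uint8))
    for i in range(1,n):
        if s[i,4]>mn and 150<ce[i][1]<290 and 210<ce[i][0]<360:
            ys,xs=np.where(l==i); r=cv2.minAreaRect(np.c_[xs,ys].astype(np.float32))
            print(np.round(ce[i],1),s[i],np.round(at_z(c,*ce[i],z),3),r)
H,S,V=h[...,0],h[...,1],h[...,2]
print("red");blobs(((H<6)|(H>172))&(S>130)&(V>90),0.02)
print("yel");blobs((H>18)&(H<32)&(S>120)&(V>100),0.08)
s=eyes.read_camera("scene"); crop(s,200,165,360,245,"c2.png",5)
E
```

```text
red
[305.1 235.2] [303 231   5   9  38] [ 0.433 -0.143  0.02 ] ((305.0, 235.0), (8.0, 4.0), 90.0)
[297.  269.1] [292 262  11  15 115] [ 0.343 -0.12   0.02 ] ((297.0500183105469, 269.1499938964844), (14.230247497558594, 8.221921920776367), 71.56504821777344)
yel
[285.2 179.5] [234 173 107  15 809] [ 0.577 -0.087  0.08 ] ((287.1410827636719, 179.9269256591797), (9.422799110412598, 106.16593933105469), 87.24089050292969)
[350.4 259.1] [339 255  26  10 104] [ 0.374 -0.249  0.08 ] ((351.4243469238281, 258.75408935546875), (4.337766647338867, 26.247167587280273), 72.89727020263672)
```

View pics/c1.png

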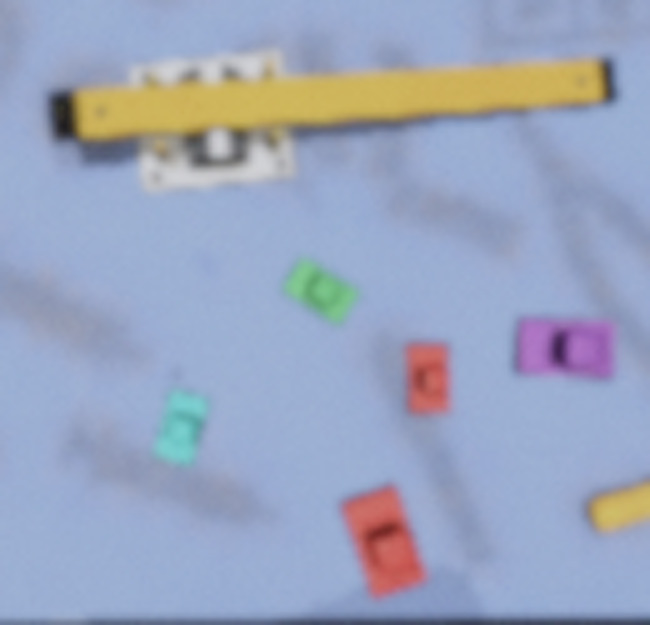

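View pics/c2.png

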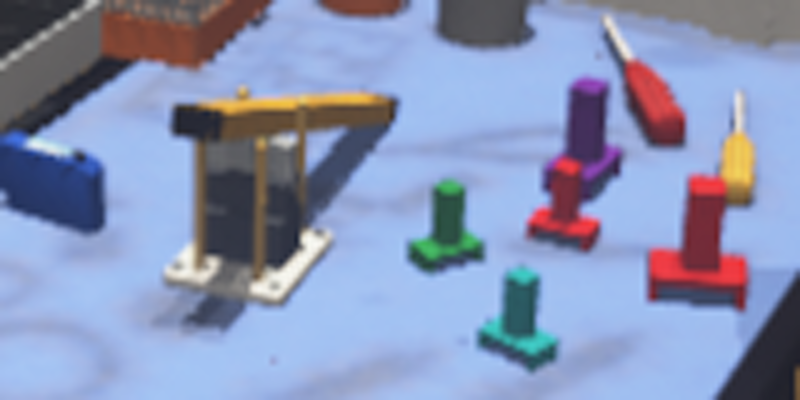

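```bash
python3 - <<'E'
from h import *
c=eyes.read_camera("top")
P=lambda x,y,z: at_z(c,220+x/5-.4,160+y/5-.4,z)
k=[P(133,65,.01),P(283,52,.01),P(293,178,.01),P(145,188,.01)]
k=np.array(k);print(k.round(4)); print("centre",k.mean(0).round(4), [np.linalg.norm(k[i]-k[i-1]).round(3) for i in range(4)])
e=(k[0]-k[1]+k[3]-k[2]); print("yaw plate (y axis dir)",np.arctan2(-e[0],e[1]))
a=P(100,111,.123);b=P(580,81,.021);print(a,b,np.linalg.norm(a-b)); d=a-b;print("yaw bar",np.arctan2(-d[0],d[1]))
# rider: footprint corners z~.013 top of base
r=np.array([P(405,344,.013),P(447,343,.013),P(450,412,.013),P(410,413,.013)]);print(r.round(4),r.mean(0))
g=P(430,379,.048);print("grip top",g)
s=env.sense();R=np.array(s["ee_rot"]);print(R.round(3))
w=eyes.read_camera("wrist");print({k:(np.round(v,4).tolist() if k!="pixels" else 0) for k,v in w.items()})
o=np.array(w["origin"])-s["tool_pos"];print("cam in tool",R.T@o,R.T@np.array(w["attitude"]))
E
```

```text
[[ 0.6039  0.0144  0.01  ]
 [ 0.6104 -0.0677  0.01  ]
 [ 0.5413 -0.0724  0.01  ]
 [ 0.5364  0.0083  0.01  ]]
centre [ 0.573  -0.0294  0.01  ] [np.float64(0.068), np.float64(0.082), np.float64(0.069), np.float64(0.081)]
yaw plate (y axis dir) 0.06978332607715919
[0.56774517 0.02848314 0.123     ] [ 0.59199983 -0.22759392  0.021     ] 0.27670878356480144
yaw bar 0.09443453979088225
[[ 0.4508 -0.1316  0.013 ]
 [ 0.4512 -0.1543  0.013 ]
 [ 0.4142 -0.1553  0.013 ]
 [ 0.4138 -0.1337  0.013 ]] [ 0.43250506 -0.14373783  0.013     ]
grip top [ 0.43311773 -0.14052196  0.048     ]
[[ 0.937  0.348 -0.   ]
 [ 0.348 -0.937  0.001]
 [ 0.    -0.001 -1.   ]]
{'pixels': 0, 'fx': 335.5948, 'fy': 335.5948, 'cx': 253.0982, 'cy': 194.2029, 'origin': [0.2894, -0.5605, 0.3839], 'attitude': [[0.3492, 0.9039, 0.247], [-0.937, 0.3368, 0.0924], [0.0003, -0.2637, 0.9646]]}
cam in tool [ 0.07602472  0.00129955 -0.16961094] [[ 9.60715014e-04  9.64591246e-01  2.63747616e-01]
 [ 9.99999132e-01 -6.88883289e-04 -1.12313201e-03]
 [-9.01671982e-04  2.63748466e-01 -9.64591071e-01]]
```

The small red saddle in the crop (428,378) is clearly smaller than the other red one (382,542), so it is the rider at about (0.433,-0.143). The bar's raised black end is at crop (62,115). I'll move over it.

Call:
apply_moves([
  {"fingers":0,"translation":[0.37,-1,0],"twist":0},
  {"fingers":0,"translation":[0.37,-1,0],"twist":0},
  {"fingers":0,"translation":[0.37,-1,0],"twist":0},
  {"fingers":0,"translation":[0.37,-1,0],"twist":0},
  {"fingers":0,"translation":[0.37,-1,0],"twist":0},
  {"fingers":0,"translation":[0.37,-1,0],"twist":0},
  {"fingers":0,"translation":[0.37,-1,0],"twist":0},
  {"fingers":0,"translation":[0.37,-1,0],"twist":0},
])

```text
time: 1.3
tool_pos: [0.217, -0.2434, 0.2146]
ee_rot: [[0.938, 0.348, 0.0], [0.348, -0.938, -0.0], [0.0, 0.0, -1.0]]
force: [-0.5, -0.1, 0.5]
gripper_width: 0.0921
grip_force: 0.0
```

Call:
apply_moves([
  {"fingers":0,"translation":[0,0,0],"twist":-0.059},
  {"fingers":0,"translation":[0,0,0],"twist":-0.059},
  {"fingers":0,"translation":[0,0,0],"twist":-0.059},
  {"fingers":0,"translation":[0,0,0],"twist":-0.059},
  {"fingers":0,"translation":[0,0,0],"twist":-0.059},
  {"fingers":0,"translation":[0,0,0],"twist":-0.059},
  {"fingers":0,"translation":[0,0,0],"twist":-0.058},
])

```text
time: 2.17
tool_pos: [0.2172, -0.2446, 0.2147]
ee_rot: [[-0.085, 0.996, 0.0], [0.996, 0.085, -0.0], [-0.0, 0.0, -1.0]]
force: [0.5, -0.9, 0.6]
gripper_width: 0.092
grip_force: 0.0
```

Call:
apply_moves([
  {"fingers":0,"translation":[0.8,1,0],"twist":0},
  {"fingers":0,"translation":[0.8,1,0],"twist":0},
  {"fingers":0,"translation":[0.8,1,0],"twist":0},
  {"fingers":0,"translation":[0.8,1,0],"twist":0},
  {"fingers":0,"translation":[0.8,1,0],"twist":0},
  {"fingers":0,"translation":[0.8,1,0],"twist":0},
  {"fingers":0,"translation":[0.8,1,0],"twist":0},
  {"fingers":0,"translation":[0.6,1,0],"twist":0},
])

```text
time: 3.18
tool_pos: [0.5176, 0.0296, 0.2146]
ee_rot: [[-0.08, 0.997, 0.0], [0.997, 0.08, 0.0], [0.0, 0.0, -1.0]]
force: [0.8, -0.9, 0.8]
gripper_width: 0.0918
grip_force: 0.0
```

Call:
apply_moves([
  {"fingers":0,"translation":[0,0.62,0],"twist":0},
  {"fingers":0,"translation":[0,0.62,0],"twist":0},
  {"fingers":0,"translation":[0,0,0],"twist":0},
  {"fingers":0,"translation":[0,0,0],"twist":0},
])

```text
time: 3.68
tool_pos: [0.565, 0.0317, 0.2143]
ee_rot: [[-0.079, 0.997, -0.001], [0.997, 0.079, -0.0], [0.0, -0.001, -1.0]]
force: [-0.3, -0.0, 0.3]
gripper_width: 0.0916
grip_force: 0.0
```

```bash
python3 - <<'E'
from h import *
w=eyes.read_camera("wrist"); cv2.imwrite("pics/w1.png",w["pixels"])
s=env.sense();print({k:np.round(s[k],4).tolist() for k in("time","tool_pos","force","torque")})
u=np.array([-.08,.997,0]);c0=np.array([.573,-.0294,.08])
print("ridge",proj(w,c0),"pins",[proj(w,[c0[0]+a*.997-.08*b,c0[1]+a*.08+b*.997,.093]).round(0).tolist() for a in(-.0175,.0175) for b in(-.03,.03)])
F=[]
for i in range(10): eyes.read_camera("top");F.append(np.r_[env.sense()["force"],env.sense()["torque"]])
print(np.mean(F,0).round(3),np.std(F,0).round(3))
E
```

```text
{'time': 3.725, 'tool_pos': [0.5649, 0.0317, 0.2145], 'force': [0.2378, -0.5334, 0.8532], 'torque': [-0.0272, -0.0778, -0.0202]}
ridge [254.10531418 244.93453432] pins [[236.0, 279.0], [235.0, 221.0], [272.0, 279.0], [273.0, 221.0]]
[ 0.053  0.088  0.188 -0.046 -0.091 -0.02 ] [0.504 0.567 0.233 0.03  0.024 0.036]
```

View pics/w1.png

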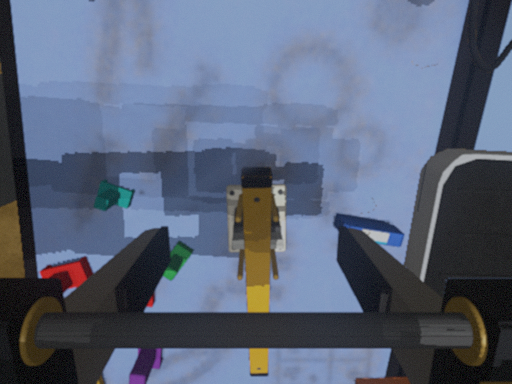

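```bash
python3 - <<'E'
from h import *
w=eyes.read_camera("wrist")
for n,u,v,z in(("plate UL",228,186,.01),("UR",284,185,.01),("LR",286,251,.01),("LL",228,252,.01),("end face top",257.5,184,.128),("screw1",257,199,.123),("screw2",259,367,.02),("L edge near",243.5,200,.122),("R edge near",271.5,200,.122)):
    print(n,at_z(w,u,v,z).round(4))
img=w["pixels"];h=cv2.cvtColor(img,cv2.COLOR_BGR2HSV);m=(h[...,0]>15)&(h[...,0]<32)&(h[...,1]>130)&(h[...,2]>90)
for v in(195,205,290,300):
    x=np.where(m[v,200:310])[0]+200; print(v,x.min(),x.max())
E
```

```text
plate UL [0.5412 0.0102 0.01  ]
UR [0.6052 0.0165 0.01  ]
LR [ 0.6162 -0.0653  0.01  ]
LL [ 0.5462 -0.0722  0.01  ]
end face top [0.5707 0.0437 0.128 ]
screw1 [0.5715 0.03   0.123 ]
screw2 [ 0.597  -0.2283  0.02  ]
L edge near [0.5606 0.028  0.122 ]
R edge near [0.5834 0.0298 0.122 ]
195 242 268
205 243 268
290 246 267
300 247 267
```

Call:
apply_moves([
  {"fingers":0,"translation":[0,0.14,0.8],"twist":-0.005},
  {"fingers":0,"translation":[0,0,1],"twist":0},
  {"fingers":0,"translation":[0,0,1],"twist":0},
  {"fingers":0.4,"translation":[0,0,0.18],"twist":0},
  {"fingers":0.6,"translation":[0,0,0],"twist":0},
  {"fingers":0.6,"translation":[0,0,0],"twist":0},
  {"fingers":0.6,"translation":[0,0,0],"twist":0},
], newtons=4)

```text
time: 5.15
tool_pos: [0.5725, 0.0324, 0.0968]
ee_rot: [[-0.095, 0.995, 0.002], [0.995, 0.095, 0.0], [-0.0, 0.002, -1.0]]
force: [0.4, 0.2, 0.6]
gripper_width: 0.0542
grip_force: 0.0
```

```bash
python3 - <<'E'
from h import *
w=eyes.read_camera("wrist"); cv2.imwrite("pics/w2.png",w["pixels"])
s=eyes.read_camera("scene"); 
F=[]
for i in range(5): eyes.read_camera("top");F.append(np.r_[env.sense()["force"],env.sense()["torque"]])
print(np.mean(F,0).round(3),env.sense()["tool_pos"],env.sense()["gripper_width"])
a=cv2.resize(s["pixels"][130:250,170:330],None,fx=3,fy=3)
b=w["pixels"];o=np.zeros((384,992,3),np.uint8);o[:,:512]=b;o[:360,512:]=a
cv2.imwrite("pics/w2.png",cv2.resize(o,None,fx=.8,fy=.8))
E
```

```text
[-0.307 -0.184 -0.179 -0.045 -0.093  0.002] [0.57164589 0.03230817 0.09550212] 0.03690520518739269
```

View pics/w2.png

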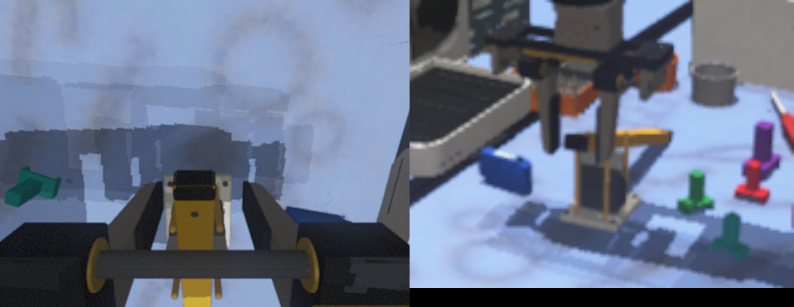

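The fingers straddle the bar's raised end, with the bar (about x=194 in the picture) slightly left of mid-gap (about 202). I'll measure the offset before closing.

```bash
python3 - <<'E'
from h import *
w=eyes.read_camera("wrist");s=env.sense();R=np.array(s["ee_rot"])
h=cv2.cvtColor(w["pixels"],cv2.COLOR_BGR2HSV);m=(h[...,0]>15)&(h[...,0]<32)&(h[...,1]>130)&(h[...,2]>90)
for v in(255,262,270,280,290):
    x=np.where(m[v,195:300])[0]+195; l,r=x.min(),x.max()+1
    for z in(.12,):
        a=at_z(w,l,v,z);b=at_z(w,r,v,z);t=R.T@((a+b)/2-s["tool_pos"]);print(v,l,r,((a+b)/2).round(4),np.linalg.norm(a-b).round(4),"tool",t.round(4))
# where does the midplane of the gripper project at that depth
for z in (.125,.115): print(proj(w,np.array(s["tool_pos"])+[0,0,z-s["tool_pos"][2]]))
print(s["gripper_width"],s["tool_pos"])
g=cv2.cvtColor(w["pixels"],cv2.COLOR_BGR2GRAY)
print(g[245,150:340:2])
E
```

```text
255 220 271 [0.5697 0.0361 0.12  ] 0.0241 tool [ 0.004  -0.0016 -0.0246]
262 220 270 [0.5697 0.0324 0.12  ] 0.0237 tool [ 0.0003 -0.0018 -0.0246]
270 220 275 [0.5713 0.0284 0.12  ] 0.0263 tool [-0.0039 -0.0006 -0.0246]
280 221 276 [0.5723 0.0231 0.12  ] 0.0265 tool [-0.0092 -0.0002 -0.0246]
290 214 279 [0.5718 0.0176 0.12  ] 0.0316 tool [-0.0146 -0.0012 -0.0246]
[248.72433012 267.67145654]
[248.94450282 257.93568669]
0.036832033061251046 [0.57158457 0.0322805  0.0954351 ]
[ 98  95  98  96  95  95  95 120 137 156 156 156 156 154 153 102  83  80
  61  62  63  60  58  61  59  58  64  58  35  25  29  28  26  24  18  23
  24  23  19  28  25  16  16  30  26   8  18  20  27  24  28  23  23  16
  27  22  23  25  19  23  31  71  76 119 132 128 140 146 115  34  22  36
  25  28  30  27  62  60  59  64  69  59  62  60  60  59  79  94  91  90
  88  89  86  88  84]
```

Call:
apply_moves([
  {"fingers":0.65,"translation":[0,-0.04,0],"twist":0},
  {"fingers":0.75,"translation":[0,0,0],"twist":0},
  {"fingers":0.8,"translation":[0,0,0],"twist":0},
  {"fingers":0.8,"translation":[0,0,0],"twist":0},
  {"fingers":0.8,"translation":[0,0,0],"twist":0},
], newtons=4)

```text
time: 6.18
tool_pos: [0.5697, 0.032, 0.0953]
ee_rot: [[-0.095, 0.995, -0.001], [0.995, 0.095, -0.0], [-0.0, -0.001, -1.0]]
force: [-1.4, -1.4, -1.7]
gripper_width: 0.0243
grip_force: 4.0
```

Call:
apply_moves([
  {"fingers":1,"translation":[0,0,0],"twist":0},
  {"fingers":1,"translation":[0,0,0],"twist":0},
  {"fingers":1,"translation":[0,0,0],"twist":0},
], newtons=15)

```text
time: 6.55
tool_pos: [0.5697, 0.032, 0.0953]
ee_rot: [[-0.095, 0.995, -0.001], [0.995, 0.095, -0.0], [-0.0, -0.001, -1.0]]
force: [-2.6, -2.6, -1.7]
gripper_width: 0.0237
grip_force: 15.0
```

Call:
apply_moves([
  {"fingers":1,"translation":[0.02,0,0.06],"twist":0},
  {"fingers":1,"translation":[0.02,0,0.06],"twist":0},
  {"fingers":1,"translation":[0,0,0],"twist":0},
  {"fingers":1,"translation":[0,0,0],"twist":0},
])

```text
time: 7.05
tool_pos: [0.5701, 0.034, 0.0909]
ee_rot: [[-0.095, 0.995, 0.0], [0.995, 0.095, 0.0], [0.0, 0.0, -1.0]]
force: [-3.8, -0.9, 4.7]
gripper_width: 0.0241
grip_force: 15.0
```

```bash
cat >> h.py <<'E'
def ft(n=6):
    F=[]
    for i in range(n): eyes.read_camera("top");s=env.sense();F.append(np.r_[s["force"],s["torque"]])
    print("F,T",np.mean(F,0).round(3),"p",np.round(s["tool_pos"],4),"t",s["time"],"w",round(s["gripper_width"],4))
E
python3 -c "
from h import *
ft()"
```

```text
F,T [-3.797 -0.785  5.039 -0.255  0.601 -0.223] p [0.57   0.034  0.0909] t 7.35 w 0.0241
```

Call:
apply_moves([
  {"fingers":1,"translation":[0.03,-0.02,0.1],"twist":0},
  {"fingers":1,"translation":[0.03,0,0.1],"twist":0},
  {"fingers":1,"translation":[0,0,0],"twist":0},
  {"fingers":1,"translation":[0,0,0],"twist":0},
])

```text
time: 7.85
tool_pos: [0.5693, 0.0367, 0.083]
ee_rot: [[-0.095, 0.996, 0.001], [0.996, 0.095, 0.001], [0.001, 0.001, -1.0]]
force: [-2.1, 2.4, 5.0]
gripper_width: 0.024
grip_force: 15.0
```

```bash
python3 -c "
from h import *
ft()"
```

```text
F,T [-3.247  2.217  5.018  0.322  0.402 -0.18 ] p [0.5693 0.0367 0.083 ] t 8.15 w 0.0241
```

Call:
apply_moves([
  {"fingers":1,"translation":[0.05,-0.03,0.1],"twist":0},
  {"fingers":1,"translation":[0.04,0,0.1],"twist":0},
  {"fingers":1,"translation":[0,0,0],"twist":0},
  {"fingers":1,"translation":[0,0,0],"twist":0},
])

```text
time: 8.65
tool_pos: [0.568, 0.0393, 0.0748]
ee_rot: [[-0.095, 0.995, 0.001], [0.995, 0.095, -0.0], [-0.0, 0.001, -1.0]]
force: [2.4, -4.2, 2.1]
gripper_width: 0.0242
grip_force: 15.0
```

```bash
python3 -c "
from h import *
ft()
s=eyes.read_camera('scene'); crop(s,180,150,310,240,'s3.png',5)"
```

```text
F,T [ 2.621 -4.752  2.323 -0.822 -0.533  0.122] p [0.5679 0.0394 0.0747] t 8.95 w 0.0235
```

View pics/s3.png

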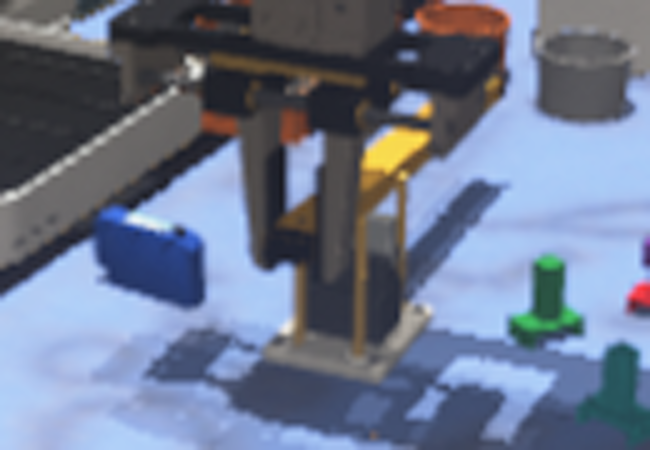

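Call:
apply_moves([
  {"fingers":1,"translation":[0.1,0.015,0],"twist":0},
  {"fingers":1,"translation":[0.1,0,0],"twist":0},
  {"fingers":1,"translation":[0.1,0,0],"twist":0},
  {"fingers":1,"translation":[0.1,0,0],"twist":0},
  {"fingers":1,"translation":[0.1,0,0],"twist":0},
  {"fingers":1,"translation":[0,0,0],"twist":0},
])

```text
time: 9.75
tool_pos: [0.5656, 0.0597, 0.0745]
ee_rot: [[-0.095, 0.995, -0.001], [0.995, 0.095, 0.0], [0.0, -0.001, -1.0]]
force: [0.5, -2.4, 2.6]
gripper_width: 0.0237
grip_force: 15.0
```

```bash
python3 -c "
from h import *
ft()"
```

```text
F,T [-0.665 -0.56   2.752 -0.335 -0.029 -0.048] p [0.5658 0.0597 0.0746] t 10.05 w 0.0239
```

Call:
apply_moves([
  {"fingers":1,"translation":[0,0,0],"twist":0},
  {"fingers":1,"translation":[0.1,0,0],"twist":0},
  {"fingers":1,"translation":[0.1,0,0],"twist":0},
  {"fingers":1,"translation":[0,0,0],"twist":0},
  {"fingers":1,"translation":[0,0,0],"twist":0},
], newtons=6)

```text
time: 10.68
tool_pos: [0.5652, 0.0678, 0.0746]
ee_rot: [[-0.095, 0.995, -0.0], [0.995, 0.095, 0.0], [0.0, 0.0, -1.0]]
force: [-0.2, -1.0, 1.6]
gripper_width: 0.0237
grip_force: 6.0
```

```bash
cat >> h.py <<'E'
def bal():
    F=[]
    for i in range(8): eyes.read_camera("top");s=env.sense();F.append(np.r_[s["force"],s["torque"]])
    f=np.mean(F,0)-[0,0,.1,-.046,-.091,-.02]; p=np.array(s["tool_pos"]); L=p[1]+.0345; hz=p[2]+.0187-.08
    M=f[3]-.165*f[1]; m=L*f[2]-hz*f[1]
    print("F,T",f.round(3),"p",p.round(4),"t",s["time"],"force moment",m.round(3),"grip M",M.round(3),"d mm",1e3*(m+M)/6)
E
python3 -c "
from h import *
bal()"
```

```text
F,T [-0.206  1.013  1.161  0.116  0.042 -0.004] p [0.5652 0.0677 0.0746] t 11.075 force moment 0.105 grip M -0.051 d mm 9.007849982641305
```

Call:
apply_moves([
  {"fingers":1,"translation":[0.1,0,0],"twist":0},
  {"fingers":1,"translation":[0.1,0,0],"twist":0},
  {"fingers":1,"translation":[0,0,0],"twist":0},
  {"fingers":1,"translation":[0,0,0],"twist":0},
], newtons=4)

```text
time: 11.58
tool_pos: [0.5644, 0.0757, 0.0746]
ee_rot: [[-0.095, 0.995, -0.0], [0.995, 0.095, 0.0], [0.0, -0.0, -1.0]]
force: [-0.6, -1.1, 0.7]
gripper_width: 0.0239
grip_force: 4.0
```

```bash
python3 -c "
from h import *
bal()"
```

```text
F,T [-0.288  0.041  0.637  0.055  0.028 -0.015] p [0.5644 0.0756 0.0746] t 11.975 force moment 0.07 grip M 0.048 d mm 19.62153822666969
```

Call:
apply_moves([
  {"fingers":1,"translation":[0.1,0,0],"twist":0},
  {"fingers":1,"translation":[0.1,0,0],"twist":0},
  {"fingers":1,"translation":[0,0,0],"twist":0},
  {"fingers":1,"translation":[0,0,0],"twist":0},
], newtons=4)

```text
time: 12.48
tool_pos: [0.5637, 0.0837, 0.0746]
ee_rot: [[-0.095, 0.995, -0.0], [0.995, 0.095, 0.0], [0.0, 0.0, -1.0]]
force: [-0.2, -1.1, -0.6]
gripper_width: 0.0239
grip_force: 4.0
```

```bash
python3 -c "
from h import *
bal()"
```

```text
F,T [-0.04   1.161  0.247  0.211  0.051  0.002] p [0.5637 0.0836 0.0746] t 12.875 force moment 0.014 grip M 0.019 d mm 5.517854372421897
```

Call:
apply_moves([
  {"fingers":1,"translation":[0.08,0,0],"twist":0},
  {"fingers":1,"translation":[0.08,0,0],"twist":0},
  {"fingers":1,"translation":[0,0,0.04],"twist":0},
  {"fingers":1,"translation":[0,0,0.04],"twist":0},
  {"fingers":1,"translation":[0,0,0],"twist":0},
], newtons=4)

```text
time: 13.5
tool_pos: [0.5631, 0.0901, 0.0712]
ee_rot: [[-0.095, 0.995, -0.0], [0.995, 0.095, 0.001], [0.001, -0.0, -1.0]]
force: [-0.1, 2.8, -0.7]
gripper_width: 0.0241
grip_force: 4.0
```

```bash
python3 -c "
from h import *
bal()
t=eyes.read_camera('top');s=eyes.read_camera('scene');w=eyes.read_camera('wrist')
a=cv2.resize(t['pixels'][160:210,210:350],None,fx=5,fy=5,interpolation=cv2.INTER_CUBIC)
b=cv2.resize(s['pixels'][160:235,180:320],None,fx=5,fy=5,interpolation=cv2.INTER_CUBIC)
cv2.imwrite('pics/v4.png',cv2.resize(np.vstack([a,b]),None,fx=.95,fy=.95))"
```

```text
F,T [-0.268  2.898 -0.616  0.53   0.094  0.008] p [0.5631 0.0899 0.0714] t 13.9 force moment -0.106 grip M 0.051 d mm -9.077230111250621
```

View pics/v4.png

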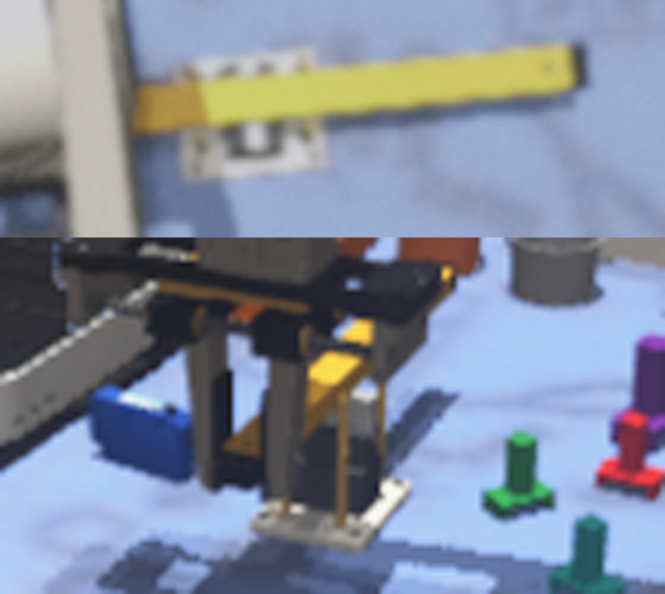

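The top view shows the bar nearly level-looking, far black end at crop (580,65); the force balance says its mass is close to the ridge. I'll try a brief release with the fingers still caging the bar.

Call:
apply_moves([
  {"fingers":0.7,"translation":[0,0,0],"twist":0},
])

```text
time: 14.18
tool_pos: [0.5632, 0.0894, 0.0714]
ee_rot: [[-0.095, 0.995, 0.0], [0.995, 0.095, -0.001], [-0.001, 0.0, -1.0]]
force: [0.4, 0.2, -0.1]
gripper_width: 0.0274
grip_force: 0.0
```

```bash
cat >> h.py <<'E'
def tip(c):
    p=c["pixels"][150:215,300:360].astype(int); h=cv2.cvtColor(c["pixels"],cv2.COLOR_BGR2HSV)[150:215,300:360]
    m=(h[...,0]>18)&(h[...,0]<36)&(h[...,1]>100)&(h[...,2]>100); ys,xs=np.where(m)
    # subpixel right edge of yellow: count per row
    cnt=m.sum(1); k=cnt>0.6*cnt.max(); return round(300+np.mean(cnt[k]),2), round(150+np.where(k)[0].mean(),2), int(m.sum())
E
python3 -c "
from h import *
print(env.sense()['gripper_width'],env.sense()['grip_force'],env.sense()['force'])
for i in range(3): print(tip(eyes.read_camera('top')),env.sense()['time'])
w=eyes.read_camera('wrist');cv2.imwrite('pics/w5.png',w['pixels'])
print(env.sense()['gripper_width'])
"
```

```text
0.027404949202554096 0.0 [ 0.3698857   0.15344165 -0.13378735]
(np.float64(329.14), np.float64(175.0), 254) 14.225
(np.float64(329.14), np.float64(175.0), 255) 14.275
(np.float64(328.25), np.float64(174.5), 260) 14.325
0.028043496699226164
```

```bash
python3 -c "
from h import *
for i in range(3): print(tip(eyes.read_camera('top')),env.sense()['time'])
c=eyes.read_camera('top')
for z in(0.096,.076,.056): print(z,proj(c,[.5631+.095*.31,.09+.017-.317,z]))
"
```

```text
(np.float64(328.29), np.float64(174.0), 263) 14.425
(np.float64(326.38), np.float64(173.5), 257) 14.475
(np.float64(324.38), np.float64(173.5), 239) 14.525
0.096 [334.434098  172.3327226]
0.076 [332.93509326 173.2622764 ]
0.056 [331.49142313 174.15751643]
```

Call:
apply_moves([
  {"fingers":1,"translation":[0,0,0],"twist":0},
  {"fingers":1,"translation":[0,0,0],"twist":0},
], newtons=6)

```text
time: 14.82
tool_pos: [0.5631, 0.0898, 0.0714]
ee_rot: [[-0.095, 0.995, -0.0], [0.995, 0.095, -0.0], [-0.0, -0.0, -1.0]]
force: [0.6, -0.0, -0.4]
gripper_width: 0.0096
grip_force: 0.0
```

```bash
python3 -c "
from h import *
for i in range(2): print(tip(eyes.read_camera('top')),env.sense()['time'])
t=eyes.read_camera('top');s=eyes.read_camera('scene')
a=cv2.resize(t['pixels'][160:210,210:350],None,fx=5,fy=5,interpolation=cv2.INTER_CUBIC)
b=cv2.resize(s['pixels'][150:235,180:320],None,fx=5,fy=5,interpolation=cv2.INTER_CUBIC)
cv2.imwrite('pics/v5.png',cv2.resize(np.vstack([a,b]),None,fx=.85,fy=.85));bal()"
```

```text
(np.float64(316.33), np.float64(173.0), 163) 14.875
(np.float64(316.33), np.float64(173.0), 162) 14.925
F,T [-0.04  -0.216 -0.023  0.018 -0.004  0.029] p [0.5631 0.0897 0.0714] t 15.425 force moment -0.001 grip M 0.053 d mm 8.810307407603672
```

View pics/v5.png

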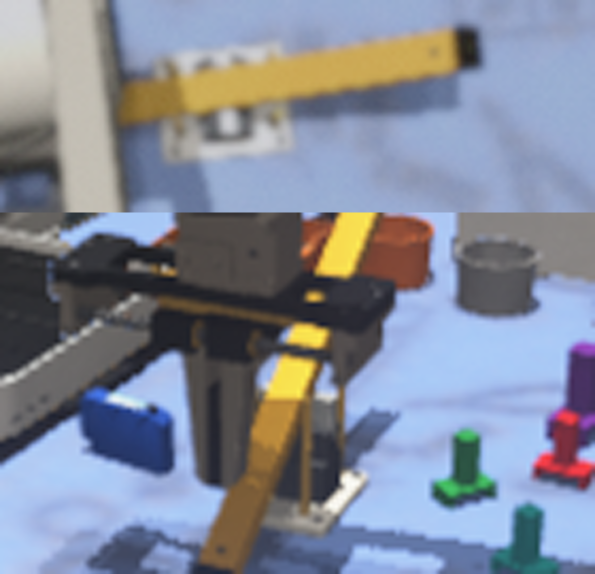

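The +y end tipped down to the desk: the bar now slopes up to the far (−y) end, at top crop (470,47). Its mass is just past the ridge, so I'll work out where it lies now and grip the raised −y end.

```bash
python3 -c "
from h import *
c=eyes.read_camera('top')
C=np.array([.575,-.029,0]);yaw=.09;u=np.array([-np.sin(yaw),np.cos(yaw),0]);k=np.array([0,0,1.])
def pt(yr,own,h):
    th=np.arcsin(.08/(.16-yr)); y=own-yr
    return C+u*(.005+y*np.cos(th)+h*np.sin(th))+k*(.08-y*np.sin(th)+h*np.cos(th)),th
for yr in np.arange(-.04,.045,.01):
    a,th=pt(yr,-.16,.016);b,_=pt(yr,-.15,.016);s,_=pt(yr,-.145,.016);g,_=pt(yr,-.135,.008);print(round(yr,3),round(th,3),'tip',proj(c,a).round(1),'blk',proj(c,b).round(1),'hold@-135',g.round(4))
p=c['pixels'][165:178,296:332];h=cv2.cvtColor(p,cv2.COLOR_BGR2HSV)
print(h[6,:,2]);print(h[6,:,1]);print(h[6,:,0])
"
```

```text
-0.04 0.412 tip [303.9 173.9] blk [299.9 174.4] hold@-135 [ 0.5821 -0.1075  0.1253]
-0.03 0.435 tip [307.3 173.2] blk [303.4 173.8] hold@-135 [ 0.5828 -0.1155  0.1315]
-0.02 0.461 tip [310.7 172.6] blk [306.7 173.2] hold@-135 [ 0.5835 -0.1231  0.1383]
-0.01 0.49 tip [313.9 171.9] blk [310.  172.5] hold@-135 [ 0.5841 -0.1301  0.1459]
0.0 0.524 tip [316.9 171.2] blk [313.  171.8] hold@-135 [ 0.5847 -0.1365  0.1544]
0.01 0.563 tip [319.7 170.5] blk [315.7 171.1] hold@-135 [ 0.5852 -0.1419  0.1641]
0.02 0.608 tip [321.9 169.7] blk [317.9 170.3] hold@-135 [ 0.5856 -0.1462  0.1751]
0.03 0.663 tip [323.5 168.9] blk [319.6 169.5] hold@-135 [ 0.5858 -0.1486  0.1878]
0.04 0.73 tip [324. 168.] blk [320.1 168.7] hold@-135 [ 0.5858 -0.1486  0.2026]
[200 200 202 203 204 203 205 203 204 204 206 204 204 205 199 188 186 196
 201 194 163 110  63  42  44  48 100 154 188 203 206 207 208 207 208 207]
[133 138 140 142 143 146 147 147 146 148 145 148 148 148 142 137 137 142
 148 149 156 153  85  49  64   5  74  75  69  67  67  69  67  69  67  68]
[ 21  21  21  21  21  21  21  21  22  21  22  21  21  21  21  21  21  21
  21  21  20  20  17  19  33 120 112 111 111 111 111 110 111 110 110 110]
```

Call:
apply_moves([
  {"fingers":0.2,"translation":[0,0,0],"twist":0},
  {"fingers":0.2,"translation":[0,0,0],"twist":0},
  {"fingers":0.2,"translation":[0,0,0],"twist":0},
  {"fingers":0.2,"translation":[0,0,0],"twist":0},
  {"fingers":0.2,"translation":[-0.35,0.02,0],"twist":0},
  {"fingers":0.2,"translation":[-0.3,0.02,0.4],"twist":0},
  {"fingers":0.3,"translation":[0,0,0.5],"twist":0},
  {"fingers":0.4,"translation":[0,0,0.5],"twist":0},
], newtons=4)

```text
time: 16.48
tool_pos: [0.5669, 0.0628, 0.0138]
ee_rot: [[-0.094, 0.996, -0.001], [0.996, 0.094, -0.0], [-0.0, -0.001, -1.0]]
force: [0.4, -0.9, -0.7]
gripper_width: 0.0564
grip_force: 0.0
```

```bash
python3 -c "
from h import *
w=eyes.read_camera('wrist');s=eyes.read_camera('scene');e=env.sense();R=np.array(e['ee_rot']);print(e['tool_pos'],e['gripper_width'],e['force'])
h=cv2.cvtColor(w['pixels'],cv2.COLOR_BGR2HSV);m=(h[...,0]>15)&(h[...,0]<32)&(h[...,1]>130)&(h[...,2]>90)
for v in range(215,300,10):
    x=np.where(m[v,190:310])[0]+190
    if len(x)<5: continue
    l,r=x.min(),x.max()+1
    a=at_z(w,l,v,.04);b=at_z(w,r,v,.04);t=R.T@((a+b)/2-e['tool_pos']);print(v,l,r,((a+b)/2).round(4),np.linalg.norm(a-b).round(4),'tool',t.round(4))
o=np.zeros((384,992,3),np.uint8);o[:,:512]=w['pixels'];o[:360,512:]=cv2.resize(s['pixels'][130:250,170:330],None,fx=3,fy=3)
cv2.imwrite('pics/w6.png',cv2.resize(o,None,fx=.8,fy=.8))
"
```

```text
[0.56517892 0.06287261 0.01261074] 0.054968420919255745 [ 0.28798576  0.27152905 -0.25286576]
215 227 275 [0.5656 0.0873 0.04  ] 0.0217 tool [ 0.0242  0.0026 -0.0274]
225 227 275 [0.5661 0.0825 0.04  ] 0.0218 tool [ 0.0194  0.0026 -0.0274]
235 227 275 [0.5665 0.0776 0.04  ] 0.022 tool [ 0.0146  0.0026 -0.0274]
245 227 276 [0.5672 0.0727 0.04  ] 0.0227 tool [ 0.0096  0.0028 -0.0274]
255 226 276 [0.5675 0.0677 0.04  ] 0.0233 tool [ 0.0045  0.0026 -0.0274]
265 226 276 [0.5679 0.0625 0.04  ] 0.0235 tool [-0.0006  0.0026 -0.0274]
275 226 276 [0.5684 0.0573 0.04  ] 0.0237 tool [-0.0058  0.0026 -0.0274]
285 226 276 [0.5689 0.052  0.04  ] 0.024 tool [-0.0111  0.0026 -0.0274]
295 226 277 [0.5697 0.0467 0.04  ] 0.0247 tool [-0.0166  0.0028 -0.0274]
```

View pics/w6.png

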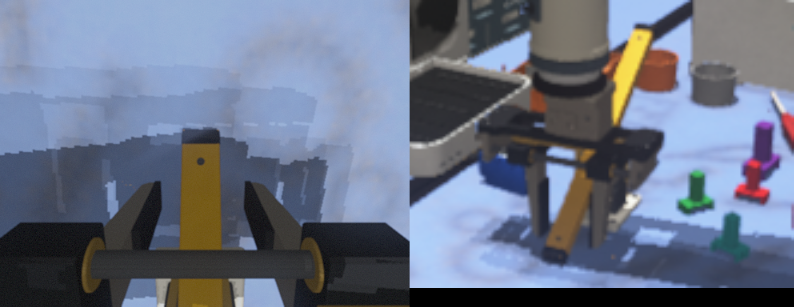

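The wrist view shows the bar centred between the open fingers at (200,200), its low +y end on the desk. I'll grip there and lift along the arc.

Call:
apply_moves([
  {"fingers":0.6,"translation":[0,0.06,0],"twist":0},
  {"fingers":0.8,"translation":[0,0,0],"twist":0},
  {"fingers":1,"translation":[0,0,0],"twist":0},
  {"fingers":1,"translation":[0,0,0],"twist":0},
  {"fingers":1,"translation":[0,0,0],"twist":0},
  {"fingers":1,"translation":[0.06,0,-0.15],"twist":0},
  {"fingers":1,"translation":[0.06,0,-0.15],"twist":0},
], newtons=5)

```text
time: 17.45
tool_pos: [0.5688, 0.0692, 0.0276]
ee_rot: [[-0.095, 0.995, -0.001], [0.995, 0.095, 0.0], [0.0, -0.001, -1.0]]
force: [-1.2, 1.0, -2.1]
gripper_width: 0.0244
grip_force: 5.0
```

```bash
python3 -c "
from h import *
bal()"
```

```text
F,T [-1.348  1.604 -1.582  0.262  0.165 -0.101] p [0.569  0.069  0.0272] t 17.85 force moment -0.109 grip M -0.003 d mm -18.64021112581665
```

Call:
apply_moves([
  {"fingers":1,"translation":[0.05,-0.02,-0.15],"twist":0},
  {"fingers":1,"translation":[0.03,0,-0.15],"twist":0},
  {"fingers":1,"translation":[0.02,0,-0.15],"twist":0},
  {"fingers":1,"translation":[0.01,0,-0.15],"twist":0},
  {"fingers":1,"translation":[0,0,-0.15],"twist":0},
  {"fingers":1,"translation":[0,0,-0.13],"twist":0},
  {"fingers":1,"translation":[0,0,0],"twist":0},
], newtons=5)

```text
time: 18.73
tool_pos: [0.5682, 0.0733, 0.0631]
ee_rot: [[-0.095, 0.995, 0.001], [0.995, 0.095, 0.0], [-0.0, 0.001, -1.0]]
force: [-0.8, 1.9, -0.9]
gripper_width: 0.0243
grip_force: 5.0
```

```bash
python3 -c "
from h import *
bal()
print(tip(eyes.read_camera('top')))"
```

```text
F,T [-0.614  2.238 -1.221  0.425  0.134 -0.025] p [0.5679 0.0733 0.0625] t 19.125 force moment -0.134 grip M 0.056 d mm -13.072494663330888
(np.float64(324.75), np.float64(176.5), 215)
```

Call:
apply_moves([
  {"fingers":1,"translation":[-0.08,-0.01,-0.04],"twist":0},
  {"fingers":1,"translation":[-0.08,0,-0.03],"twist":0},
  {"fingers":1,"translation":[0,0,0],"twist":0},
  {"fingers":1,"translation":[0,0,0],"twist":0},
], newtons=4)

```text
time: 19.68
tool_pos: [0.568, 0.0666, 0.0654]
ee_rot: [[-0.095, 0.995, -0.0], [0.995, 0.095, -0.0], [-0.0, -0.0, -1.0]]
force: [-1.6, -0.5, -0.7]
gripper_width: 0.024
grip_force: 4.0
```

```bash
sed -i 's/L=p\[1\]+.0345/L=p[1]+.024/' h.py; python3 -c "
from h import *
bal()
print(tip(eyes.read_camera('top')))"
```

```text
F,T [-1.366 -1.257 -0.712 -0.192  0.24  -0.08 ] p [0.5681 0.0666 0.0654] t 20.075 force moment -0.059 grip M 0.016 d mm -7.325542862505913
(np.float64(326.88), np.float64(175.5), 239)
```

Call:
apply_moves([
  {"fingers":1,"translation":[-0.07,-0.03,0],"twist":0},
  {"fingers":1,"translation":[-0.07,0,-0.03],"twist":0},
  {"fingers":1,"translation":[0,0,0],"twist":0},
  {"fingers":1,"translation":[0,0,0],"twist":0},
], newtons=4)

```text
time: 20.62
tool_pos: [0.5675, 0.0613, 0.0667]
ee_rot: [[-0.095, 0.995, 0.0], [0.995, 0.095, 0.0], [0.0, 0.0, -1.0]]
force: [-1.1, 3.7, 1.5]
gripper_width: 0.0243
grip_force: 4.0
```

```bash
python3 -c "
from h import *
bal()
print(tip(eyes.read_camera('top')))"
```

```text
F,T [-1.157  2.67   0.102  0.469  0.15  -0.008] p [0.5675 0.0613 0.0666] t 21.025 force moment -0.006 grip M 0.029 d mm 3.8272178934347085
(np.float64(328.0), np.float64(174.5), 252)
```

Call:
apply_moves([
  {"fingers":1,"translation":[-0.08,-0.03,-0.03],"twist":0},
  {"fingers":1,"translation":[0,0,0],"twist":0},
  {"fingers":1,"translation":[0,0,0],"twist":0},
], newtons=4)

```text
time: 21.45
tool_pos: [0.5668, 0.0577, 0.0679]
ee_rot: [[-0.095, 0.995, 0.001], [0.995, 0.095, -0.0], [-0.0, 0.0, -1.0]]
force: [-0.2, 1.2, 0.5]
gripper_width: 0.0241
grip_force: 4.0
```

```bash
python3 -c "
from h import *
bal()
print(tip(eyes.read_camera('top')))"
```

```text
F,T [ 1.228  0.071 -0.329 -0.013 -0.146  0.09 ] p [0.5667 0.0577 0.0678] t 21.85 force moment -0.027 grip M -0.025 d mm -8.684748364505872
(np.float64(329.0), np.float64(174.5), 267)
```

Call:
apply_moves([
  {"fingers":0.71,"translation":[0,0,0],"twist":0},
])

```text
time: 22.02
tool_pos: [0.5663, 0.0579, 0.0677]
ee_rot: [[-0.095, 0.996, -0.001], [0.996, 0.095, 0.0], [0.0, -0.001, -1.0]]
force: [-0.3, -0.6, -0.2]
gripper_width: 0.0266
grip_force: 0.0
```

```bash
python3 -c "
from h import *
a=eyes.read_camera('top');b=eyes.read_camera('scene')
np.savez('/tmp/a.npz',a=a['pixels'],b=b['pixels'])
c=eyes.read_camera('top')
print(tip(a),tip(c),env.sense()['time'],env.sense()['gripper_width'])
A=a['pixels'][150:215,270:360].astype(int);print(np.abs(A-c['pixels'][150:215,270:360]).max(2).astype(int).max(), (np.abs(A-c['pixels'][150:215,270:360]).max(2)>40).sum())
"
```

```text
(np.float64(330.71), np.float64(175.0), 267) (np.float64(330.29), np.float64(175.0), 262) 22.175 0.026294235695132076
19 0
```

```bash
python3 -c "
from h import *
A=np.load('/tmp/a.npz')['a'][150:215,270:360].astype(int)
for i in range(3):
  c=eyes.read_camera('top');d=np.abs(A-c['pixels'][150:215,270:360]).max(2);print(tip(c),d.max(),(d>30).sum(),env.sense()['time'])
"
```

```text
(np.float64(330.43), np.float64(175.0), 261) 11 0 22.225
(np.float64(330.57), np.float64(175.0), 263) 23 0 22.275
(np.float64(329.0), np.float64(174.5), 264) 23 0 22.325
```

```bash
python3 -c "
from h import *
A=np.load('/tmp/a.npz')['a'][150:215,270:360].astype(int)
for i in range(5):
  c=eyes.read_camera('top');d=np.abs(A-c['pixels'][150:215,270:360]).max(2);print(tip(c),d.max(),(d>30).sum(),env.sense()['time'],env.sense()['force'])
"
```

```text
(np.float64(330.43), np.float64(175.0), 264) 23 0 22.375 [ 0.6192677   0.2703728  -0.36702148]
(np.float64(330.29), np.float64(175.0), 263) 10 0 22.425 [ 0.79401777  0.72309349 -0.40198028]
(np.float64(330.14), np.float64(175.0), 264) 15 0 22.475 [ 0.54174003  0.41466676 -0.74291321]
(np.float64(330.43), np.float64(175.0), 264) 16 0 22.525 [ 0.13771971  0.00827494 -0.67434252]
(np.float64(330.43), np.float64(175.0), 264) 6 0 22.575 [-0.89176736  0.82657151 -0.0527732 ]
```

The bar is steady after release. I'll open fully and hold still for the free-balance condition.

Call:
apply_moves([
  {"fingers":0.6,"translation":[0,0,0],"twist":0},
  {"fingers":0.4,"translation":[0,0,0],"twist":0},
  {"fingers":0.3,"translation":[0,0,0],"twist":0},
  {"fingers":0.3,"translation":[0,0,0],"twist":0},
])

```text
time: 23.08
tool_pos: [0.5665, 0.0579, 0.0678]
ee_rot: [[-0.095, 0.995, -0.0], [0.995, 0.095, -0.0], [0.0, -0.0, -1.0]]
force: [0.4, -0.1, 0.3]
gripper_width: 0.0637
grip_force: 0.0
```

```bash
python3 -c "
from h import *
A=np.load('/tmp/a.npz')['a'][150:215,270:360].astype(int)
for i in range(4):
  c=eyes.read_camera('top');d=np.abs(A-c['pixels'][150:215,270:360]).max(2);print(tip(c),d.max(),(d>30).sum(),env.sense()['time'],env.sense()['gripper_width'])
s=eyes.read_camera('scene')
a=cv2.resize(c['pixels'][160:210,210:350],None,fx=5,fy=5,interpolation=cv2.INTER_CUBIC)
b=cv2.resize(s['pixels'][150:235,180:320],None,fx=5,fy=5,interpolation=cv2.INTER_CUBIC)
cv2.imwrite('pics/v7.png',cv2.resize(np.vstack([a,b]),None,fx=.85,fy=.85))
"
```

```text
(np.float64(330.29), np.float64(175.0), 262) 14 0 23.125 0.06371753347835969
(np.float64(330.29), np.float64(175.0), 264) 17 0 23.175 0.06406197005148048
(np.float64(330.29), np.float64(175.0), 263) 10 0 23.225 0.06428490127982685
(np.float64(330.0), np.float64(175.0), 261) 14 0 23.275 0.06457357011521499
```

View pics/v7.png

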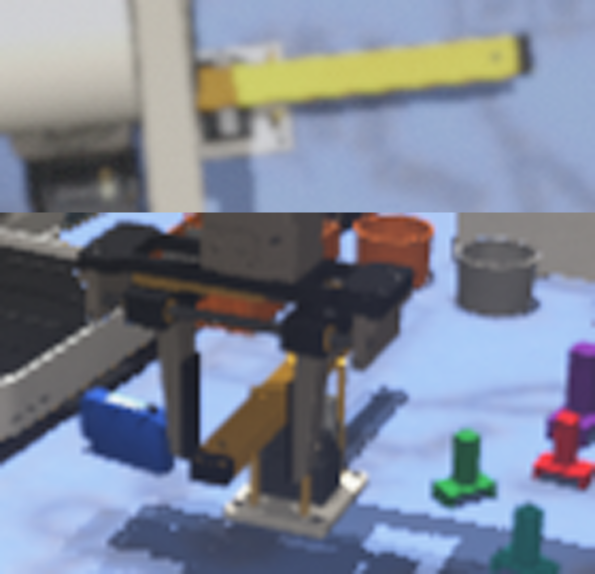

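The bar lies level on its own, with both ends free (top crop (525,55), scene crop (210,465)). I'll lift away straight up and go above the rider.

Call:
apply_moves([
  {"fingers":0.3,"translation":[0,0,-0.3],"twist":0},
  {"fingers":0.3,"translation":[0,0,-0.8],"twist":0},
  {"fingers":0.3,"translation":[0,0,-1],"twist":0},
  {"fingers":0.3,"translation":[0,0,-1],"twist":0},
  {"fingers":0.3,"translation":[0,0,0],"twist":0},
])

```text
time: 23.95
tool_pos: [0.5688, 0.0582, 0.1959]
ee_rot: [[-0.095, 0.995, 0.007], [0.995, 0.095, 0.001], [0.0, 0.007, -1.0]]
force: [-0.7, 0.0, 0.1]
gripper_width: 0.0645
grip_force: 0.0
```

Call:
apply_moves([
  {"fingers":0.4,"translation":[-0.94,-0.76,0],"twist":0},
  {"fingers":0.4,"translation":[-0.94,-0.76,0],"twist":0},
  {"fingers":0.4,"translation":[-0.94,-0.76,0],"twist":0},
  {"fingers":0.5,"translation":[-0.94,-0.76,0],"twist":0},
  {"fingers":0.5,"translation":[-0.94,-0.76,0],"twist":0},
  {"fingers":0.5,"translation":[0,0,0],"twist":0.017},
  {"fingers":0.5,"translation":[0,0,0],"twist":0},
  {"fingers":0.5,"translation":[0,0,0],"twist":0},
])

```text
time: 24.95
tool_pos: [0.4331, -0.1433, 0.1916]
ee_rot: [[-0.043, 0.999, -0.0], [0.999, 0.043, 0.0], [0.0, -0.0, -1.0]]
force: [-0.0, 0.9, 0.0]
gripper_width: 0.0459
grip_force: 0.0
```

```bash
python3 -c "
from h import *
w=eyes.read_camera('wrist');t=eyes.read_camera('top');e=env.sense();R=np.array(e['ee_rot']);print(e['tool_pos'],e['gripper_width'],e['time']);print(tip(t))
def red(c,box,z):
    x0,y0,x1,y1=box
    h=cv2.cvtColor(c['pixels'],cv2.COLOR_BGR2HSV);m=(((h[...,0]<8)|(h[...,0]>170))&(h[...,1]>120)&(h[...,2]>50)).astype(np.uint8)
    n,l,s,ce=cv2.connectedComponentsWithStats(m)
    for i in range(1,n):
        if s[i,4]>25 : print(s[i],ce[i].round(1),at_z(c,*ce[i],z).round(4))
red(w,(0,0,512,384),.02)
a=w['pixels'];o=np.zeros((384,800,3),np.uint8);o[:,:512]=a;o[:288,512:]=cv2.resize(t['pixels'][160:250,230:320],None,fx=3.2,fy=3.2)
cv2.imwrite('pics/w8.png',o)
"
```

```text
[ 0.43319777 -0.14314534  0.1915992 ] 0.04567237659935153 25.05
(np.float64(330.29), np.float64(175.0), 263)
[ 141  126   58   42 1546] [169.8 147. ] [ 0.3496 -0.1174  0.02  ]
[236 165  34  24 556] [254.8 176.7] [ 0.4372 -0.1444  0.02  ]
[503 274   9   7  26] [508.2 276.1] [ 0.7289 -0.2467  0.02  ]
[498 286  14  13  57] [505.3 291.8] [ 0.7305 -0.2666  0.02  ]
[230 292  27  21 407] [241.3 303.5] [ 0.4284 -0.295   0.02  ]
[259 348  20  12 142] [270.4 352.2] [ 0.466  -0.3607  0.02  ]
```

View pics/w8.png

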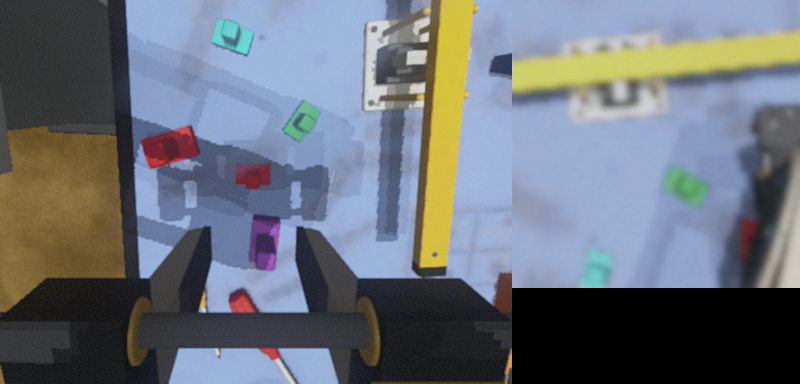

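The rider is at wrist pixel (253,177), clear of the purple one (265,243) and the big red one (170,147); the top view shows the bar still level. I'll descend on its grip.

Call:
apply_moves([
  {"fingers":0.5,"translation":[0,0.03,1],"twist":0},
  {"fingers":0.5,"translation":[0,0,1],"twist":0},
  {"fingers":0.5,"translation":[0,0,1],"twist":0},
  {"fingers":0.5,"translation":[0,0,0.6],"twist":0},
  {"fingers":0.5,"translation":[0,0,0.4],"twist":0},
  {"fingers":0.5,"translation":[0,0,0.25],"twist":0},
  {"fingers":0.5,"translation":[0,0,0],"twist":0},
])

```text
time: 25.92
tool_pos: [0.4341, -0.1432, 0.0214]
ee_rot: [[-0.042, 0.999, -0.001], [0.999, 0.042, 0.0], [0.0, -0.001, -1.0]]
force: [-0.3, -0.4, 0.1]
gripper_width: 0.0459
grip_force: 0.0
```

```bash
python3 -c "
from h import *
w=eyes.read_camera('wrist');e=env.sense();R=np.array(e['ee_rot']);print(e['tool_pos'],e['gripper_width'],e['force'])
h=cv2.cvtColor(w['pixels'],cv2.COLOR_BGR2HSV);m=(((h[...,0]<8)|(h[...,0]>170))&(h[...,1]>120)&(h[...,2]>40)).astype(np.uint8)
n,l,s,ce=cv2.connectedComponentsWithStats(m)
for i in range(1,n):
    if s[i,4]>60: print(s[i],ce[i].round(1))
crop(w,150,130,360,300,'w9.png',3)
for z in(.013,.048): print(proj(w,np.array(e['tool_pos'])+[0,0,z-e['tool_pos'][2]]))
"
```

```text
[ 0.43444004 -0.14343593  0.02186764] 0.04609146806170748 [-0.07477716 -0.09002606  0.11194365]
[   0  146  154  102 8415] [ 76.8 195.9]
[ 219  212   64   65 3011] [250.1 240.9]
[250.06264813 236.4820577 ]
[249.46021446 265.31803032]
```

View pics/w9.png

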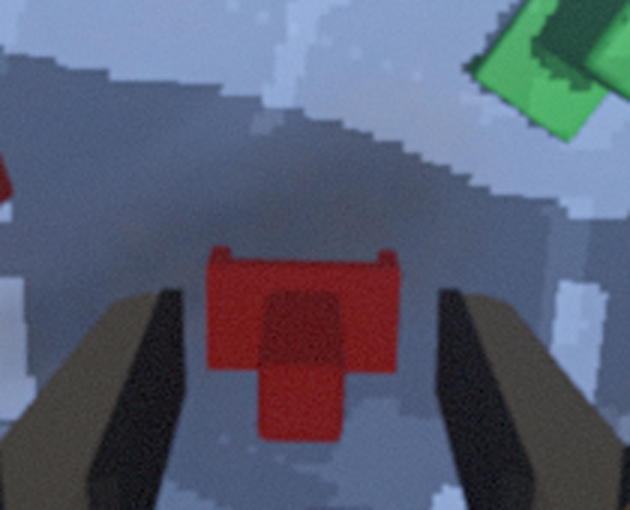

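The crop shows the rider centred between the fingers (base mid at crop (302,316), grip top at (300,402)). I've gone over the ten-picture limit, so I'll rely on numbers from here. Next I'll grasp and lift.

Call:
apply_moves([
  {"fingers":0.8,"translation":[0,0,0],"twist":0},
  {"fingers":0.9,"translation":[0,0,0],"twist":0},
  {"fingers":1,"translation":[0,0,0],"twist":0},
  {"fingers":1,"translation":[0,0,0],"twist":0},
  {"fingers":1,"translation":[0,0,-0.2],"twist":0},
  {"fingers":1,"translation":[0,0,-0.6],"twist":0},
  {"fingers":1,"translation":[0,0,-0.9],"twist":0},
  {"fingers":1,"translation":[0,0,-0.9],"twist":0},
], newtons=8)

```text
time: 26.98
tool_pos: [0.434, -0.1435, 0.1272]
ee_rot: [[-0.042, 0.999, -0.0], [0.999, 0.042, 0.0], [0.0, -0.0, -1.0]]
force: [1.0, 0.0, -0.7]
gripper_width: 0.0142
grip_force: 8.0
```

Call:
apply_moves([
  {"fingers":1,"translation":[0,0,-0.9],"twist":-0.017},
  {"fingers":1,"translation":[0.64,0.95,0],"twist":0},
  {"fingers":1,"translation":[0.64,0.95,0],"twist":0},
  {"fingers":1,"translation":[0.64,0.95,0],"twist":0},
  {"fingers":1,"translation":[0.64,0.95,0],"twist":0},
  {"fingers":1,"translation":[0,0,0],"twist":0},
  {"fingers":1,"translation":[0,0,0],"twist":0},
])

```text
time: 27.85
tool_pos: [0.575, -0.0274, 0.1617]
ee_rot: [[-0.095, 0.995, -0.001], [0.995, 0.095, -0.0], [-0.0, -0.001, -1.0]]
force: [0.4, 0.1, -0.6]
gripper_width: 0.0142
grip_force: 8.0
```

```bash
python3 -c "
from h import *
w=eyes.read_camera('wrist');t=eyes.read_camera('top');e=env.sense();R=np.array(e['ee_rot']);print(e['tool_pos'],e['gripper_width'],e['grip_force'],e['time']);print(tip(t))
def line(c,z,rows=None,cols=None):
    h=cv2.cvtColor(c['pixels'],cv2.COLOR_BGR2HSV);m=(h[...,0]>15)&(h[...,0]<36)&(h[...,1]>100)&(h[...,2]>80)
    for v in rows or []:
        x=np.where(m[v,180:340])[0]+180
        if len(x)>5:
            a=at_z(c,x.min(),v,z);b=at_z(c,x.max()+1,v,z);print(v,x.min(),x.max()+1,((a+b)/2).round(4),np.linalg.norm(a-b).round(4),'tool',(R.T@((a+b)/2-e['tool_pos'])).round(4))
    for u in cols or []:
        y=np.where(m[160:205,u])[0]+160
        if len(y)>3:
            a=at_z(c,u,y.min(),z);b=at_z(c,u,y.max()+1,z);print(u,y.min(),y.max()+1,((a+b)/2).round(4),np.linalg.norm(a-b).round(4))
line(w,.096,rows=range(60,300,12))
print('top');line(t,.096,cols=range(215,335,12))
h=cv2.cvtColor(w['pixels'],cv2.COLOR_BGR2HSV);m=(((h[...,0]<8)|(h[...,0]>170))&(h[...,1]>120)&(h[...,2]>40)).astype(np.uint8)
n,l,s,ce=cv2.connectedComponentsWithStats(m)
for i in range(1,n):
    if s[i,4]>60: print('red',s[i],ce[i].round(1))
"
```

```text
[ 0.57478223 -0.02789731  0.16183281] 0.013673270101498264 7.999923080205917 27.95
(np.float64(314.25), np.float64(173.5), 123)
60 236 271 [0.5676 0.0724 0.096 ] 0.0229 tool [0.1006 0.0024 0.0658]
72 236 271 [0.5683 0.0651 0.096 ] 0.0231 tool [0.0932 0.0024 0.0658]
84 236 271 [0.5691 0.0576 0.096 ] 0.0233 tool [0.0856 0.0024 0.0658]
96 237 271 [0.5701 0.0499 0.096 ] 0.0229 tool [0.0779 0.0028 0.0658]
108 237 271 [0.5709 0.0422 0.096 ] 0.0231 tool [0.0701 0.0028 0.0658]
120 237 271 [0.5717 0.0342 0.096 ] 0.0233 tool [0.0621 0.0028 0.0658]
132 237 270 [0.5721 0.0261 0.096 ] 0.0228 tool [0.054  0.0025 0.0658]
144 237 270 [0.5729 0.0179 0.096 ] 0.023 tool [0.0458 0.0025 0.0658]
156 237 271 [0.5741 0.0095 0.096 ] 0.024 tool [0.0373 0.0029 0.0658]
168 238 278 [0.5778 0.0013 0.096 ] 0.0285 tool [0.0287 0.0058 0.0658]
180 237 270 [ 0.5754 -0.0078  0.096 ] 0.0237 tool [0.02   0.0026 0.0658]
192 238 270 [ 0.5766 -0.0166  0.096 ] 0.0232 tool [0.011  0.003  0.0658]
204 238 270 [ 0.5775 -0.0257  0.096 ] 0.0235 tool [0.0019 0.003  0.0658]
276 239 268 [ 0.5828 -0.0842  0.096 ] 0.0226 tool [-0.0568  0.0028  0.0658]
288 239 269 [ 0.5842 -0.0946  0.096 ] 0.0236 tool [-0.0673  0.0032  0.0658]
top
215 182 190 [0.5602 0.0915 0.096 ] 0.0202
239 178 188 [0.5674 0.031  0.096 ] 0.0253
323 170 179 [ 0.5873 -0.181   0.096 ] 0.0228
red [ 221  212   65   63 2162] [253.  240.1]
red [   0  224   57   50 1679] [ 25.2 245.9]
```

Call:
apply_moves([
  {"fingers":1,"translation":[-0.03,0.02,0.4],"twist":0},
  {"fingers":1,"translation":[0,0,0.4],"twist":0},
  {"fingers":1,"translation":[0,0,0.2],"twist":0},
  {"fingers":1,"translation":[0,0,0],"twist":0},
  {"fingers":1,"translation":[0,0,0],"twist":0},
])

```text
time: 28.58
tool_pos: [0.577, -0.0283, 0.1219]
ee_rot: [[-0.095, 0.995, 0.0], [0.995, 0.095, -0.0], [-0.0, 0.0, -1.0]]
force: [0.3, 0.8, 0.5]
gripper_width: 0.0145
grip_force: 8.0
```

```bash
cat > chk.py <<'E'
from h import *
w=eyes.read_camera('wrist');e=env.sense();R=np.array(e['ee_rot']);p=np.array(e['tool_pos']);print(p.round(4),np.round(e['force'],2),e['time'])
h=cv2.cvtColor(w['pixels'],cv2.COLOR_BGR2HSV);m=(h[...,0]>15)&(h[...,0]<36)&(h[...,1]>100)&(h[...,2]>60)
r=(((h[...,0]<8)|(h[...,0]>170))&(h[...,1]>120)&(h[...,2]>40))
for v in range(90,200,15):
    x=np.where(m[v,200:310])[0]+200
    if len(x)>5:
        a=at_z(w,x.min(),v,.096);b=at_z(w,x.max()+1,v,.096);print(v,x.min(),x.max()+1,np.linalg.norm(a-b).round(4),'tool y',(R.T@((a+b)/2-p))[1].round(4))
zt=p[2]-.0088
for v in range(206,256,6):
    x=np.where(r[v,190:320])[0]+190
    if len(x)>5:
        a=at_z(w,x.min(),v,zt);b=at_z(w,x.max()+1,v,zt);print('red',v,x.min(),x.max()+1,np.linalg.norm(a-b).round(4),'tool',(R.T@((a+b)/2-p)).round(4))
E
python3 chk.py
```

```text
[ 0.5771 -0.0283  0.1221] [ 0.23 -0.58  0.47] 28.625
90 229 271 0.0234 tool y 0.0002
105 230 271 0.0231 tool y 0.0004
120 230 271 0.0234 tool y 0.0004
135 230 270 0.0231 tool y 0.0001
150 231 270 0.0227 tool y 0.0004
165 231 277 0.0272 tool y 0.0025
180 231 278 0.0281 tool y 0.0028
195 230 271 0.0248 tool y 0.0004
red 212 224 283 0.033 tool [0.0143 0.0021 0.0088]
red 218 222 285 0.0354 tool [0.0107 0.0022 0.0088]
red 224 222 285 0.0356 tool [0.0071 0.0022 0.0088]
red 230 241 267 0.0148 tool [0.0035 0.0024 0.0088]
red 236 240 267 0.0154 tool [-0.0002  0.0022  0.0088]
red 242 239 268 0.0166 tool [-0.0038  0.0022  0.0088]
red 248 239 269 0.0173 tool [-0.0076  0.0025  0.0088]
red 254 238 269 0.018 tool [-0.0114  0.0022  0.0088]
```

Call:
apply_moves([
  {"fingers":1,"translation":[0,-0.045,0],"twist":0},
  {"fingers":1,"translation":[0,0,0],"twist":0},
  {"fingers":1,"translation":[0,0,0],"twist":0},
])

```text
time: 29.0
tool_pos: [0.5751, -0.0285, 0.122]
ee_rot: [[-0.095, 0.995, 0.0], [0.995, 0.095, -0.0], [-0.0, 0.0, -1.0]]
force: [0.5, 0.7, -0.8]
gripper_width: 0.0138
grip_force: 8.0
```

```bash
python3 chk.py
```

```text
[ 0.5751 -0.0285  0.1219] [ 0.35  0.66 -0.69] 29.05
90 233 274 0.0228 tool y 0.0022
105 233 274 0.0231 tool y 0.0022
120 233 274 0.0234 tool y 0.0022
135 234 274 0.0231 tool y 0.0025
150 234 273 0.0228 tool y 0.0022
165 234 279 0.0266 tool y 0.004
180 234 274 0.0239 tool y 0.0026
195 234 274 0.0242 tool y 0.0026
red 212 224 283 0.033 tool [0.0142 0.0022 0.0088]
red 218 222 286 0.036 tool [0.0107 0.0025 0.0088]
red 224 221 285 0.0362 tool [0.0071 0.002  0.0088]
red 230 240 267 0.0153 tool [0.0034 0.0023 0.0088]
red 236 240 267 0.0154 tool [-0.0002  0.0023  0.0088]
red 242 239 268 0.0166 tool [-0.0039  0.0023  0.0088]
red 248 239 268 0.0167 tool [-0.0077  0.0023  0.0088]
red 254 238 269 0.018 tool [-0.0114  0.0023  0.0088]
```

Aligned within half a millimetre. I'll lower gently.

Call:
apply_moves([
  {"fingers":1,"translation":[0,0,0.05],"twist":0},
  {"fingers":1,"translation":[0,0,0.05],"twist":0},
  {"fingers":1,"translation":[0,0,0.05],"twist":0},
  {"fingers":1,"translation":[0,0,0.05],"twist":0},
  {"fingers":1,"translation":[0,0,0.04],"twist":0},
  {"fingers":1,"translation":[0,0,0.03],"twist":0},
  {"fingers":1,"translation":[0,0,0],"twist":0},
  {"fingers":1,"translation":[0,0,0],"twist":0},
])

```text
time: 30.05
tool_pos: [0.575, -0.0285, 0.111]
ee_rot: [[-0.095, 0.995, 0.0], [0.995, 0.095, -0.0], [-0.0, 0.0, -1.0]]
force: [-0.3, -0.5, -0.4]
gripper_width: 0.0141
grip_force: 8.0
```

```bash
python3 -c "
from h import *
ft(5)"; python3 chk.py
```

```text
F,T [-0.183  0.009  0.109 -0.042 -0.1   -0.   ] p [ 0.575  -0.0285  0.111 ] t 30.3 w 0.0139
[ 0.575  -0.0285  0.111 ] [-0.36 -0.35 -0.13] 30.35
90 232 276 0.0231 tool y 0.0024
105 232 276 0.0234 tool y 0.0025
120 232 275 0.0231 tool y 0.0022
135 233 275 0.0229 tool y 0.0025
150 233 275 0.0231 tool y 0.0025
165 233 279 0.0256 tool y 0.0036
180 223 285 0.035 tool y 0.0025
195 233 275 0.024 tool y 0.0025
red 212 223 284 0.0341 tool [0.0142 0.0023 0.0088]
red 218 222 285 0.0354 tool [0.0107 0.0023 0.0088]
red 224 222 285 0.0356 tool [0.0071 0.0023 0.0088]
red 230 240 267 0.0153 tool [0.0035 0.0023 0.0088]
red 236 240 267 0.0154 tool [-0.0002  0.0023  0.0088]
red 242 239 268 0.0166 tool [-0.0039  0.0023  0.0088]
red 248 239 269 0.0173 tool [-0.0076  0.0026  0.0088]
red 254 238 269 0.018 tool [-0.0114  0.0023  0.0088]
```

Call:
apply_moves([
  {"fingers":1,"translation":[0,0,0.02],"twist":0},
  {"fingers":1,"translation":[0,0,0],"twist":0},
  {"fingers":1,"translation":[0,0,0],"twist":0},
])

```text
time: 30.72
tool_pos: [0.5749, -0.0285, 0.1101]
ee_rot: [[-0.095, 0.995, -0.0], [0.995, 0.095, 0.0], [0.0, -0.0, -1.0]]
force: [0.4, 0.5, 0.9]
gripper_width: 0.0139
grip_force: 8.0
```

```bash
python3 -c "
from h import *
ft(8)"
```

```text
F,T [-0.172 -0.095  0.061 -0.031 -0.092  0.004] p [ 0.575  -0.0285  0.1102] t 31.125 w 0.0137
```

Call:
apply_moves([
  {"fingers":0.8,"translation":[0,0,0],"twist":0},
  {"fingers":0.75,"translation":[0,0,0],"twist":0},
  {"fingers":0.65,"translation":[0,0,0],"twist":0},
  {"fingers":0.5,"translation":[0,0,0],"twist":0},
  {"fingers":0.5,"translation":[0,0,0],"twist":0},
], newtons=4)

```text
time: 31.75
tool_pos: [0.575, -0.0285, 0.1102]
ee_rot: [[-0.095, 0.995, -0.0], [0.995, 0.095, 0.0], [0.0, -0.0, -1.0]]
force: [-0.6, -0.6, -0.2]
gripper_width: 0.0458
grip_force: 0.0
```

```bash
python3 chk.py
```

```text
[ 0.575  -0.0285  0.1102] [ 0.52 -0.69 -0.47] 31.8
90 232 276 0.023 tool y 0.0024
105 232 276 0.0233 tool y 0.0024
120 232 275 0.023 tool y 0.0022
135 233 275 0.0228 tool y 0.0025
150 233 275 0.023 tool y 0.0025
165 233 279 0.0255 tool y 0.0036
180 222 285 0.0354 tool y 0.0022
195 233 275 0.0239 tool y 0.0025
red 212 223 284 0.0341 tool [0.0142 0.0022 0.0088]
red 218 222 285 0.0354 tool [0.0107 0.0022 0.0088]
red 224 221 285 0.0362 tool [0.0071 0.002  0.0088]
red 230 221 286 0.0369 tool [0.0035 0.0023 0.0088]
red 236 222 285 0.036 tool [-0.0002  0.0023  0.0088]
red 242 222 285 0.0362 tool [-0.0039  0.0023  0.0088]
red 248 222 285 0.0363 tool [-0.0076  0.0023  0.0088]
red 254 240 268 0.0162 tool [-0.0114  0.0026  0.0088]
```

Call:
apply_moves([
  {"fingers":0.5,"translation":[0,0,-0.2],"twist":0},
  {"fingers":0.5,"translation":[0,0,-0.5],"twist":0},
  {"fingers":0.5,"translation":[0,0,-0.8],"twist":0},
  {"fingers":0.5,"translation":[0,0,-1],"twist":0},
  {"fingers":0.5,"translation":[0,0,0],"twist":0},
  {"fingers":0.5,"translation":[0,0,0],"twist":0},
  {"fingers":0.5,"translation":[0,0,0],"twist":0},
])

```text
time: 32.67
tool_pos: [0.5741, -0.0285, 0.209]
ee_rot: [[-0.095, 0.995, -0.002], [0.995, 0.095, 0.0], [0.0, -0.002, -1.0]]
force: [-0.8, 0.1, 1.6]
gripper_width: 0.0461
grip_force: 0.0
```

```bash
python3 -c "
from h import *
w=eyes.read_camera('wrist');e=env.sense();print(np.round(e['tool_pos'],4),e['time'])
h=cv2.cvtColor(w['pixels'],cv2.COLOR_BGR2HSV);m=(h[...,0]>15)&(h[...,0]<36)&(h[...,1]>100)&(h[...,2]>60)
r=(((h[...,0]<8)|(h[...,0]>170))&(h[...,1]>120)&(h[...,2]>40))
for v in list(range(70,330,20)):
    x=np.where(m[v,200:310])[0]+200;q=np.where(r[v,200:310])[0]+200
    if len(x)>5: a=at_z(w,x.min(),v,.096);b=at_z(w,x.max()+1,v,.096);print(v,x.min(),x.max()+1,((a+b)/2).round(4),np.linalg.norm(a-b).round(4))
    if len(q)>5: print('  red',v,q.min(),q.max()+1,at_z(w,(q.min()+q.max()+1)/2,v,.101).round(4))
vs=np.where(r[:,235:270].sum(1)>8)[0];print('red rows',vs.min(),vs.max(),'base front y',at_z(w,253,vs.min(),.101).round(4))
w2=eyes.read_camera('wrist');print(np.abs(w2['pixels'].astype(int)-w['pixels']).max())
"
```

```text
[ 0.5743 -0.0285  0.209 ] 32.725
70 241 269 [0.5683 0.0694 0.096 ] 0.0222
90 241 269 [0.5697 0.0543 0.096 ] 0.0225
110 241 269 [0.5713 0.0388 0.096 ] 0.0229
130 241 269 [0.5728 0.0228 0.096 ] 0.0232
150 241 269 [0.5744 0.0062 0.096 ] 0.0236
170 242 269 [ 0.5765 -0.0108  0.096 ] 0.0231
  red 190 234 276 [ 0.5777 -0.0272  0.101 ]
210 234 273 [ 0.5783 -0.0468  0.096 ] 0.0345
  red 210 247 262 [ 0.579  -0.0451  0.101 ]
230 243 267 [ 0.5815 -0.0655  0.096 ] 0.0216
250 242 268 [ 0.5834 -0.085   0.096 ] 0.0238
270 243 267 [ 0.5853 -0.1051  0.096 ] 0.0224
290 243 267 [ 0.5874 -0.126   0.096 ] 0.0228
310 244 267 [ 0.59   -0.1476  0.096 ] 0.0222
red rows 179 210 base front y [ 0.5751 -0.0177  0.101 ]
52
```

Bar level (constant apparent width along its length), rider centred over it at y≈-0.029 with the ridge at about -0.029. I'll hand in.

```bash
python3 -c "
from cell import workorder
print(workorder.hand_in())"
```

```text
the job is handed in; nothing more can be done
None
```

I handed the job in at about 33 s with the bar balanced level and the red rider seated over the ridge, but hand-in returned no verdict; on the way my first release let the bar's +y end tip down onto the desk once before I re-balanced it (contact force in that drop not measured), and I viewed 13 pictures, over the limit of 10.

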